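# Slide the window mask onto the locating pins of the coating fixture

### The job

The window mask lies on the raised deck of the specimen-coating fixture. Take it by its bar handle and slide it along the deck, without picking it up off the fixture, until its two round holes drop over the two fixed locating pins and it lies flush on the nest floor; then let go. Leave the other things where they are.

Things in the scene. Friction and masses are not known exactly. Their poses are not given: they have to be found in the camera images.
- fixture: Coating fixture fixed to the table: low grey slab, 177 mm (its x, -122 to +55) by 96 mm (y). Origin: at table height under the seat (mask's place in plan once seated); z up; x points from deck to nest, the way the mask slides. Nest floor: flat, x -52 to +55 mm, 12 mm above the table; its rubber strips do not touch the mask.
- deck (a point): Centre of the top of the fixture's raised aluminium deck, 70 mm (x -122 to -52 mm in the fixture's frame) by 96 mm, 22 mm above the table.
- pin_a (a point): Tip of the fixed steel pin at x -10, y +28 mm of the fixture. Both pins are 10 mm across and stand on the nest floor; their tips, 21.5 mm above the table, taper to 4.4 mm across; full width from 5 mm below the tip.
- pin_b (a point): Tip of the other, equal pin, at x +20, y -28 mm of the fixture.
- mask: Loose aluminium plate, about 0.22 kg, 100 (its x) x 76 (y) x 6 mm, with three narrow windows. Origin: centre of the underside; z up. Seated, its axes match the fixture's, origin 12 mm above the table (22 on the deck). Starts on the deck, turned up to 12 degrees, up to 10 mm off sideways. Stays level on deck and pins until the holes drop. Raised over 12 mm above its deck height, it counts as picked up.
- hole_a (a point): Centre, at the underside, of the round 13 mm through hole at x -10, y +28 mm of the mask; belongs over pin_a.
- hole_b (a point): Centre, at the underside, of the round 13 mm through hole at x +20, y -28 mm of the mask; belongs over pin_b.
- handle (a point): Middle of the mask's black bar handle: bar along the mask's y, 56 mm long, 12 mm thick (x), 14 mm high, on two posts; this point is at x -26, y 0 mm, 34 mm above the underside; the bar's lower face is 21 mm above the plate's top.
- petri_dish: Clear flat dish, 61 mm across, 13 mm high, standing on the table beyond the nest end; leave it. Origin: centre of its underside.
- block_puck: Pale round block holder, 36 mm across, 22 mm high with little stubs on it, on the table near the deck end; leave it. Origin: centre of its underside.
- grid_case: Flat dark grey case, 75 x 80 x 10 mm, on the table left of the fixture; leave it. Origin: centre of its underside.
- drop_bottle: White squat bottle with a blue cap, 33 mm across, 64 mm high, on the table beyond the fixture; leave it. Origin: centre of its underside.
- crank (a point): Foremost point of the large fixed microtome behind the fixture: the end of its handwheel's crank, 69 mm above the table. The wheel (110 mm) stands 37 mm behind this point, the rest of the microtome 50 mm or more behind it (larger world x), up to 370 mm high, from 255 mm to the right of this point to 345 mm to its left. It is only an obstacle: move past in front of it.

How it is judged:
By the outcome, as a careful person would: the job done as asked, in the order asked, and still so for the second after the job is handed in, with the robot touching nothing.
It also fails if it takes over 32 s, if anything falls off the work surface, if the arm or the gripper's body presses on something with over 40 N, if the wrist force passes 120 N, or if a joint passes its speed limit or range.

### The arm

A 7-joint arm with a two-finger parallel gripper is mounted at the origin on a cart in front of the work surface, level with it; the furniture and walls round the work are solid. World frame = base frame: x ahead of the robot, y to its left, z up, the work surface at z = 0. Lengths are in m, angles in rad, forces in N, time in s.
With the tool pointing down it reaches from about 0.4 to 0.85 m from the base axis. Payload 4.5 kg.
Tool frame: the origin (TCP) lies at the centre of the arm's flange, where the gripper is bolted on; the fingertips stand nose_length ahead of it and the grasp point (between the pads) lies 147 mm ahead of it (nose_length is the distance from the TCP to the fingertips, in m); z points along the fingers, y is the line along which they close (so a half turn about z gives the same grasp; the last joint's range is limited). The gripper opens to 88 mm and grips with 3 to 60 N. Pads are 18 mm wide; open, the fingers measure 123 mm over their backs; the gripper's body (75 mm by 187 mm) begins 45 mm behind the grasp point.
Start: joints at [-1.22, 0.689, -0.195, 1.565, 0.157, 0.902, -0.215], TCP at [0.195, 0.594, 0.405] pointing down, gripper open.
Joint ranges: [-3.01, 3.01], [-0.46, 2.08], [-1.47, 1.51], [0.13, 2.56], [-1, 4.14], [0.04, 2.09], [-2.66, 2.66]. Speed limits (rad/s): [2.57, 2.57, 3.14, 3.14, 3.14, 3.14, 3.14].

### API

Orientations are given as a unit quaternion [x, y, z, w].
In Python, from plant import * gives the robot as it stands.
- The arm moves only by the tool play_rows, never from a script. Its argument "rows" is a list that holds one entry, the list of rows, each a list of 6 numbers: the shift along the tool's x, y, z normalised to -1 to 1, where 1 is 0.5 m, then the turn, a rotation vector about the tool's x, y, z normalised to -1 to 1, where 1 is 0.5 rad. A call has 1 to 20 rows; each row is the pose to reach, as a shift and turn from the pose commanded when the call began, along the tool's axes at that moment; what a row does not reach only later rows make up. A row lasts 1/12 s, in which the tool goes at most 41.7 mm and 7.16 degrees, less where a joint would pass 70% of its speed; a pose out of reach is approached as far as the arm can. A call with a number of a shift or a turn outside -1 to 1 is refused whole. A call with a gripper value outside its range is refused whole. "claw" is the closure, from 0 (fully open) to 1 (shut), set as the call begins (left out, the last holds). The fingers move at their own pace and stop on an object; "squeeze" is the grip in N (left out, the last holds). Time passes only in rows, so rows that repeat a pose let the fingers close. It gives the time, the measured TCP pose, the force, the opening and the grip force at its end, in the units of the state.
- get_state(): the state, without advancing time (a new reading comes with each control period).
- snapshot(name): name is "scene" or "top" or "wrist"; returns a dict with "pixels" (400x640x3 uint8, blue, green, red), "camera_matrix" (3x3 intrinsics, pixels), "dist_coeffs" ([k1, k2, p1, p2, k3] as OpenCV has them; the pictures are not rectified), "world_to_cam" (4x4, takes a point from world to camera coordinates); the wrist camera has in their place "mount" (4x4, takes a point from camera to tool coordinates, whose origin is the TCP and whose axes are the flange's). Camera axes: x right, y down, z forward; pixel columns grow to the right and rows downward; lengths in m; the calibration is good to about 2 mm. A picture is of the moment at which its call begins: read the wrist's pose just before it. There is no depth.
- finish_job(): hands the job in; it is judged then, once.
The state is a dict: "clock": time; "q": joint angles; "qd": joint speeds; "joint_torque": joint torques, N m; "tool_pos": TCP position; "eef_rot": TCP orientation; "contact_force": force on the tool from outside, world axes, zero at the start; "moment": the same for the moment, N m; "opening": opening from 0.0 (shut) to 1.0 (fully open); "finger_force": force on a finger pad.
Only numpy, scipy, OpenCV 4.12 (cv2) and the standard library are available. Lean on these libraries where they do the work, as an engineer would, in place of code of your own. Each camera call takes 0.05 s, during which the arm holds its last target. There are 200 camera calls.

## Working session

There is one attempt and no reset: what is moved stays moved. The work goes in short steps, Python scripts to look and compute and a tool call to move; the robot and the scene stay as the last step left them, time stands still between calls to the robot, and variables do not carry over. Pictures are saved under pics/ and viewed, at most 12 in all, crops included, and the job is handed in when it is done.

Besides the shell and the picture viewer there is one more tool, called after "Call:" by a JSON object that holds its "op" and its "data". play_rows: Moves the arm, as the interface text tells. Its arguments: {"type":"object","properties":{"rows":{"type":"array"},"claw":{"type":"number"},"squeeze":{"type":"number"}},"required":["rows"]}

```bash
mkdir -p pics; ls
python3 - <<'E'
from plant import *
import cv2,pickle
d={}
for n in("top","scene"):
    s=snapshot(n); cv2.imwrite(f"pics/{n}0.png",s["pixels"]); d[n]=s
pickle.dump(d,open("s0.pkl","wb"))
st=get_state(); print(st["tool_pos"],st["eef_rot"],st["clock"],st["contact_force"])
try: print(nose_length)
except Exception as e: print(e)
E
```

```text
pics
[0.19460673 0.59362342 0.40401541] [ 1.57665964e-01  9.87492187e-01 -7.87892943e-04 -6.64868334e-05] 0.1 [ 0.84048576 -0.11895207 -0.09768364]
0.166
```

View pics/top0.png

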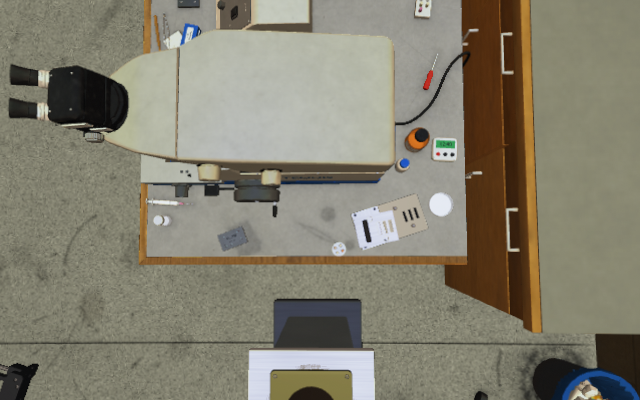

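View pics/scene0.png

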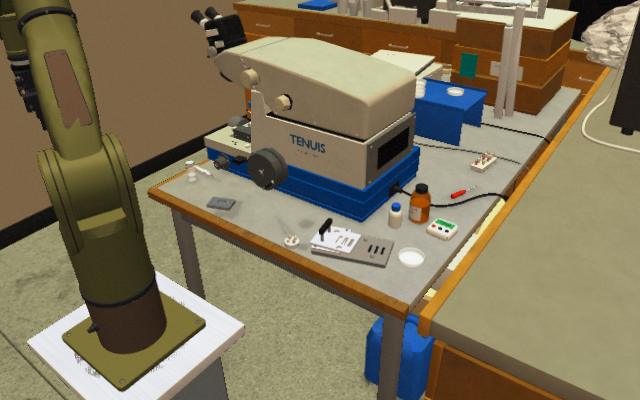

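```bash
cat > h.py <<'E'
import numpy as np,cv2,pickle
from scipy.spatial.transform import Rotation as R
def ray(s,uv,z,T=None):
    "pixels -> world xy on plane z; T = cam->world"
    if T is None: T=np.linalg.inv(s["world_to_cam"])
    p=cv2.undistortPoints(np.array(uv,float).reshape(-1,1,2),np.array(s["camera_matrix"]),np.array(s["dist_coeffs"]))[:,0]
    d=np.c_[p,np.ones(len(p))]@T[:3,:3].T; o=T[:3,3]
    return o+d*((z-o[2])/d[:,2])[:,None]
def proj(s,P,W=None):
    W=s["world_to_cam"] if W is None else W
    return cv2.projectPoints(np.array(P,float),cv2.Rodrigues(W[:3,:3])[0],W[:3,3],np.array(s["camera_matrix"]),np.array(s["dist_coeffs"]))[0][:,0]
def tool(st):
    T=np.eye(4);T[:3,:3]=R.from_quat(st["eef_rot"]).as_matrix();T[:3,3]=st["tool_pos"];return T
E
python3 - <<'E'
from h import *
d=pickle.load(open("s0.pkl","rb")); t=d["top"]
print(ray(t,[(352,212),(416,193),(428,232),(360,250)],.017).round(3))
print(ray(t,[(275,212)],.069).round(3))
print("handle",ray(t,[(363,222),(369,242)],.063).round(3))
a=cv2.resize(t["pixels"][180:265,320:470],None,fx=5,fy=5,interpolation=2)
cv2.imwrite("pics/c1.png",a)
E
```

```text
[[ 0.5   -0.106  0.017]
 [ 0.548 -0.269  0.017]
 [ 0.448 -0.297  0.017]
 [ 0.404 -0.125  0.017]]
[[0.499 0.085 0.069]]
handle [[ 0.473 -0.13   0.063]
 [ 0.425 -0.144  0.063]]
```

View pics/c1.png

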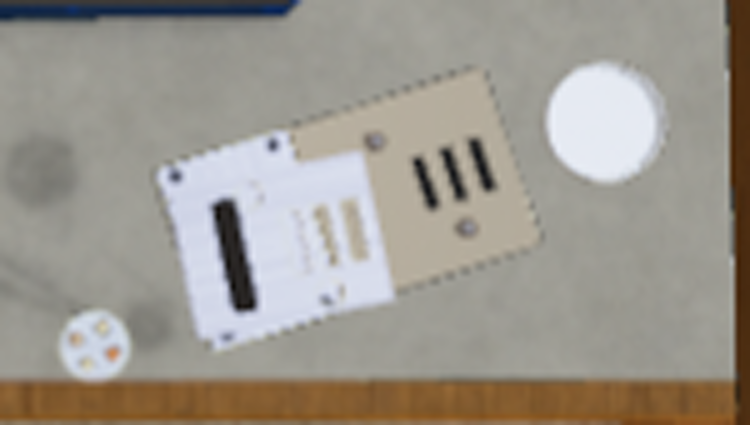

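Run:
```python
from plant import *
from h import *
d=pickle.load(open("s0.pkl","rb")); t=d["top"]
P=ray(t,[(395,208),(413.4,225.6)],.0215); print("pins",P.round(4))
v=P[1]-P[0]; print("yaw",np.degrees(np.arctan2(v[1],v[0])-np.arctan2(-56,30)), np.hypot(*v[:2]))
print(ray(t,[(320+234/5,180+255/5)],.063).round(4))
print(tool(get_state())[:3,:3].round(3)); s=snapshot("wrist"); print(s["mount"].round(3),s["camera_matrix"])
```

```text
pins [[ 0.5094 -0.2146  0.0215]
 [ 0.4647 -0.2599  0.0215]]
yaw -72.7530298942726 0.06370928013886523
[[ 0.4515 -0.1389  0.063 ]]
[[-0.95   0.311 -0.   ]
 [ 0.311  0.95  -0.002]
 [-0.    -0.002 -1.   ]]
[[ 0.    -0.956 -0.295  0.076]
 [ 1.     0.    -0.    -0.   ]
 [ 0.    -0.295  0.956  0.02 ]
 [ 0.     0.     0.     1.   ]] [[315.54660898   0.         311.46863124]
 [  0.         315.54660898 201.07557227]
 [  0.           0.           1.        ]]
```

Call:
{"op": "play_rows", "data": {"rows": [[[-0.32,-0.34,0.04,0,0,-0.3],[-0.634,-0.684,0.08,0,0,-0.6],[-0.634,-0.684,0.08,0,0,-0.6],[-0.634,-0.684,0.08,0,0,-0.6],[-0.634,-0.684,0.08,0,0,-0.6],[-0.634,-0.684,0.08,0,0,-0.6],[-0.634,-0.684,0.08,0,0,-0.6],[-0.634,-0.684,0.08,0,0,-0.6],[-0.634,-0.684,0.08,0,0,-0.6],[-0.634,-0.684,0.08,0,0,-0.6],[-0.634,-0.684,0.08,0,0,-0.6],[-0.634,-0.684,0.08,0,0,-0.6]]]}}

```text
clock: 1.15
tool_pos: [0.3911, 0.1635, 0.364]
eef_rot: [0.013, 1.0, -0.003, -0.001]
contact_force: [-0.1, 0.4, 0.5]
opening: 0.999
finger_force: 0.0
```

Call:
{"op": "play_rows", "data": {"rows": [[[-0.116,-0.706,0.048,0,0,-0.47],[-0.116,-0.706,0.048,0,0,-0.47],[-0.116,-0.706,0.048,0,0,-0.47],[-0.116,-0.706,0.048,0,0,-0.47],[-0.116,-0.706,0.048,0,0,-0.47],[-0.116,-0.706,0.048,0,0,-0.47],[-0.116,-0.706,0.048,0,0,-0.47],[-0.116,-0.706,0.048,0,0,-0.47],[-0.116,-0.706,0.048,0,0,-0.47],[-0.116,-0.706,0.048,0,0,-0.47],[-0.116,-0.706,0.048,0,0,-0.47],[-0.116,-0.706,0.048,0,0,-0.47]]]}}

```text
clock: 2.15
tool_pos: [0.4415, -0.1826, 0.3407]
eef_rot: [-0.109, 0.994, 0.001, 0.0]
contact_force: [0.1, 0.1, 0.4]
opening: 0.997
finger_force: 0.0
```

Run:
```python
from plant import *
from h import *
st=get_state(); s=snapshot("wrist"); s["T"]=tool(st); s["q"]=st["q"]; pickle.dump(s,open("w1.pkl","wb"))
print(st["tool_pos"],st["q"]); cv2.imwrite("pics/w1.png",s["pixels"])
```

```text
[ 0.44149811 -0.1826304   0.34066497] [ 0.5891433   0.63771647 -0.4638265   2.05646229  0.52090196  0.56218563
  1.54516065]
```

View pics/w1.png

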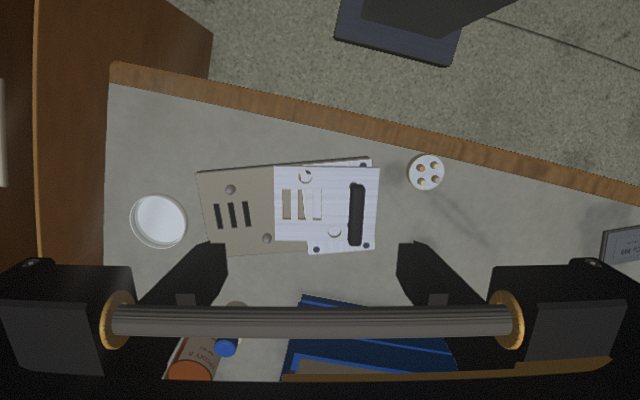

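```bash
cat > m.py <<'E'
from h import *
def blob(img,win,f):
    x0,y0,x1,y1=win; c=img[y0:y1,x0:x1]; g=cv2.cvtColor(c,cv2.COLOR_BGR2GRAY); m=f(c,g).astype(np.uint8)
    n,l,st,ce=cv2.connectedComponentsWithStats(m); k=1+np.argmax(st[1:,4]); 
    return ce[k]+[x0,y0],st[k],(np.argwhere(l==k)[:,::-1]+[x0,y0])
if __name__=="__main__":
    s=pickle.load(open("w1.pkl","rb")); im=s["pixels"]; T=s["T"]@s["mount"]
    c,st,pts=blob(im,(340,172,375,255),lambda c,g:g<60)
    r=cv2.minAreaRect(pts.astype(np.float32)); b=cv2.boxPoints(r); print("bar",c,st,r)
    H=ray(s,[c],.063,T)[0]; B=ray(s,b,.063,T); print("handle",H.round(4)); 
    e=[B[1]-B[0],B[2]-B[1]]; e=max(e,key=np.linalg.norm); print("bar ang",np.degrees(np.arctan2(e[1],e[0]))%180,np.linalg.norm(e))
    z=np.hstack([cv2.resize(im[y-16:y+16,x-16:x+16],None,fx=6,fy=6,interpolation=0) for x,y in((230,190),(267,239),(306,176),(335,231))]); cv2.imwrite("pics/z1.png",z)
E
python3 m.py
```

```text
bar [355.60643564 214.15594059] [  8  11  17  63 808] ((355.6061706542969, 214.0892333984375), (14.200325012207031, 61.793601989746094), 3.1798300743103027)
handle [ 0.4477 -0.142   0.063 ]
bar ang 11.586846099336412 0.056729220399787075
```

View pics/z1.png

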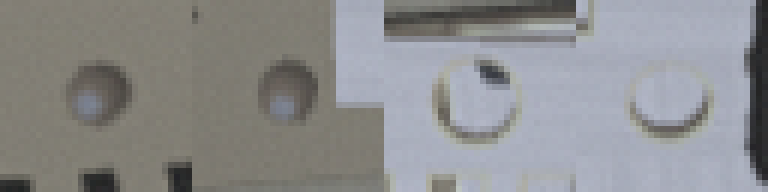

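```bash
cat > fit.py <<'E'
from h import *
def rigid(A,B):
    "2D rigid A(local)->B(world): angle,t"
    A=np.array(A);B=np.array(B);a=A.mean(0);b=B.mean(0);C=A-a;D=B-b
    th=np.arctan2((C[:,0]*D[:,1]-C[:,1]*D[:,0]).sum(),(C*D).sum())
    r=R.from_euler('z',th).as_matrix()[:2,:2]; return th,b-r@a,r
A=np.array([[-.010,.028],[.020,-.028],[-.026,0]])
E
python3 - <<'E'
from fit import *
s=pickle.load(open("w1.pkl","rb")); T=s["T"]@s["mount"]
P=ray(s,[(265.8,239.7),(228.5,190.5)],.0215,T)[:,:2]
Hh=ray(s,[(334.2,231.2),(305,176.2)],.028,T)[:,:2]
h=ray(s,[(355.6,214.1)],.063,T)[:,:2]
f=rigid(A[:2],P); m=rigid(A,np.r_[Hh,h]); m2=rigid(A[:2],Hh)
for n,k in(("fix",f),("mask",m),("mask holes",m2)): print(n,np.degrees(k[0]),k[1].round(4))
print("pins",P.round(4),np.linalg.norm(P[0]-P[1])*1e3,"holes",Hh.round(4),np.linalg.norm(Hh[0]-Hh[1])*1e3)
print("handle",h, "from holes",m2[2]@A[2]+m2[1])
print("target handle",f[2]@A[2]+f[1])
print("mask in fixture frame mm",f[2].T@(m[1]-f[1])*1e3, f[2].T@(m2[1]-f[1])*1e3)
E
```

```text
fix -72.30522566598411 [ 0.4844 -0.2339]
mask -77.09638345969194 [ 0.4547 -0.1663]
mask holes -78.42176852126063 [ 0.4555 -0.1657]
pins [[ 0.5079 -0.216 ]
 [ 0.464  -0.2613]] 63.04132881248616 holes [[ 0.4808 -0.1504]
 [ 0.4322 -0.1908]] 63.22598707975044
handle [[ 0.44762651 -0.14198586]] from holes [ 0.45027199 -0.14025675]
target handle [ 0.47653881 -0.20909631]
mask in fixture frame mm [-73.42161466  -7.76340474] [-73.71441364  -6.8709231 ]
```

Call:
{"op": "play_rows", "data": {"rows": [[[-0.033,0.078,0.07,0,0,0.03],[-0.033,0.078,0.14,0,0,0.03],[-0.033,0.078,0.2,0,0,0.03],[-0.033,0.078,0.24,0,0,0.03],[-0.033,0.078,0.26,0,0,0.03],[-0.033,0.078,0.27,0,0,0.03],[-0.033,0.078,0.276,0,0,0.03],[-0.033,0.078,0.276,0,0,0.03],[-0.033,0.078,0.276,0,0,0.03],[-0.033,0.078,0.276,0,0,0.03]]]}}

```text
clock: 3.03
tool_pos: [0.4494, -0.142, 0.2035]
eef_rot: [-0.101, 0.995, -0.0, 0.001]
contact_force: [-0.4, 0.9, 0.1]
opening: 0.999
finger_force: 0.0
```

Run:
```python
from plant import *
from h import *
st=get_state(); s=snapshot("wrist"); s["T"]=tool(st); pickle.dump(s,open("w2.pkl","wb"))
cv2.imwrite("pics/w2.png",s["pixels"])
```

```text
(no output)
```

View pics/w2.png

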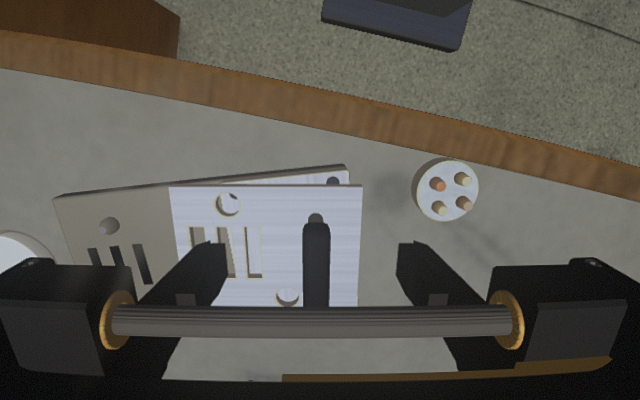

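Call:
{"op": "play_rows", "data": {"rows": [[[0,0,0,0,0,0],[0,0,0,0,0,0],[0,0,0,0,0,0],[0,0,0,0,0,0],[0,0,0,0,0,0],[0,0,0,0,0,0],[0,0,0,0,0,0],[0,0,0,0,0,0],[0,0,0,0,0,0],[0,0,0,0,0,0]]], "claw": 1, "squeeze": 25}}

```text
clock: 3.92
tool_pos: [0.4491, -0.1421, 0.2027]
eef_rot: [-0.101, 0.995, 0.0, -0.0]
contact_force: [-0.2, 0.0, -0.2]
opening: 0.267
finger_force: 0.0
```

Run:
```python
from plant import *
from h import *
st=get_state(); s=snapshot("wrist"); s["T"]=tool(st); pickle.dump(s,open("w3.pkl","wb"))
print(st["contact_force"],st["moment"],st["opening"],st["finger_force"],st["tool_pos"],st["clock"])
im=s["pixels"]
z=np.hstack([cv2.resize(im[y-24:y+24,x-24:x+24],None,fx=5,fy=5,interpolation=0) for x,y in((109,227),(229,204),(287,297))]); cv2.imwrite("pics/z3.png",z)
```

```text
[-0.20235969  0.01981045 -0.2219442 ] [-0.01197022  0.07080406  0.01262326] 0.2668589461480413 0.0 [ 0.44912667 -0.14206267  0.20267488] 3.9167
```

View pics/z3.png

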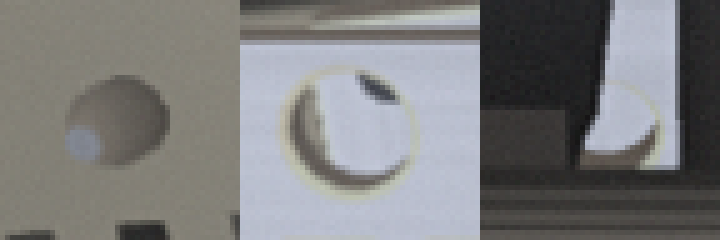

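Call:
{"op": "play_rows", "data": {"rows": [[[0,0,0,0,0,0],[0,0,0,0,0,0],[0,0,0,0,0,0],[0,0,0,0,0,0],[0,0,0,0,0,0],[0,0,0,0,0,0]]]}}

```text
clock: 4.47
tool_pos: [0.4491, -0.1419, 0.2027]
eef_rot: [-0.102, 0.995, 0.0, 0.0]
contact_force: [0.2, 1.3, 0.2]
opening: 0.133
finger_force: 25.0
```

Run:
```python
from plant import *
from fit import *
st=get_state(); s=snapshot("wrist"); s["T"]=tool(st); pickle.dump(s,open("w4.pkl","wb"))
print(st["contact_force"],st["moment"],st["opening"],st["finger_force"],st["tool_pos"],st["clock"])
T=s["T"]; print(T[:3,:3].round(3)); ty=np.degrees(np.arctan2(T[1,1],T[0,1])); print("tool y ang",ty)
C=T@s["mount"]
print("pinb",ray(s,[(101.1,231.3)],.0215,C).round(4),"holeb",ray(s,[(226.3,205.9)],.028,C).round(4))
th=np.radians(ty-180); r=R.from_euler('z',th).as_matrix()[:2,:2]
print("holeb pred from grasp",T[:2,3]+r@(A[1]-A[2]),"hole a",T[:2,3]+r@(A[0]-A[2]))
cv2.imwrite("pics/w4.png",cv2.resize(s["pixels"][150:320],None,fx=1.25,fy=1.25))
```

```text
[0.1838606  1.33585087 0.20773719] [0.31261645 0.13266142 0.0207756 ] 0.13258000075494059 24.999779909849167 [ 0.44907186 -0.14188551  0.20266421] 4.4667
[[-0.979 -0.202 -0.   ]
 [-0.202  0.979  0.   ]
 [-0.     0.    -1.   ]]
tool y ang 101.65859564236347
pinb [[ 0.4646 -0.261   0.0215]] holeb [[ 0.4323 -0.1905  0.028 ]]
holeb pred from grasp [ 0.43094519 -0.19259472] hole a [ 0.47972747 -0.15189719]
```

View pics/w4.png

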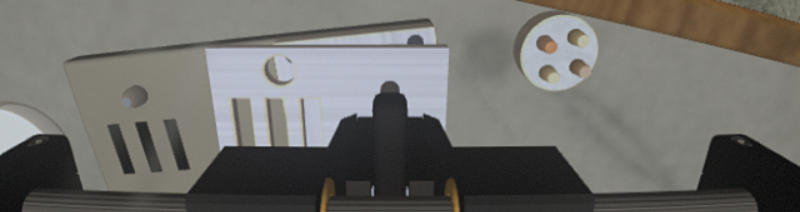

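Call:
{"op": "play_rows", "data": {"rows": [[[-0.002,-0.012,0,0,0,-0.02],[-0.004,-0.024,0,0,0,-0.04],[-0.006,-0.035,0,0,0,-0.06],[-0.008,-0.047,0,0,0,-0.08],[-0.01,-0.058,0,0,0,-0.1],[-0.012,-0.07,0,0,0,-0.12],[-0.014,-0.082,0,0,0,-0.14],[-0.016,-0.093,0,0,0,-0.16],[-0.018,-0.105,0,0,0,-0.18],[-0.02,-0.116,0,0,0,-0.2],[-0.02,-0.116,0,0,0,-0.2],[-0.02,-0.116,0,0,0,-0.2]]]}}

```text
clock: 5.52
tool_pos: [0.4708, -0.198, 0.2027]
eef_rot: [-0.15, 0.989, -0.001, 0.0]
contact_force: [0.5, -0.7, -1.7]
opening: 0.131
finger_force: 25.0
```

Run:
```python
from plant import *
from fit import *
st=get_state(); s=snapshot("wrist"); s["T"]=tool(st); pickle.dump(s,open("w5.pkl","wb"))
q=snapshot("top"); pickle.dump(q,open("t5.pkl","wb"))
print(st["contact_force"],st["moment"],st["opening"],st["finger_force"],st["tool_pos"],st["clock"])
im=s["pixels"]; a=cv2.resize(im[160:270,120:320],None,fx=4,fy=4,interpolation=0)
cv2.imwrite("pics/w5.png",a)
```

```text
[ 0.49046856 -0.70867215 -1.7146471 ] [ 0.00857777 -0.01339089  0.00690679] 0.13134608160798172 25.00564433634281 [ 0.47080864 -0.19802079  0.20267065] 5.5167
```

View pics/w5.png

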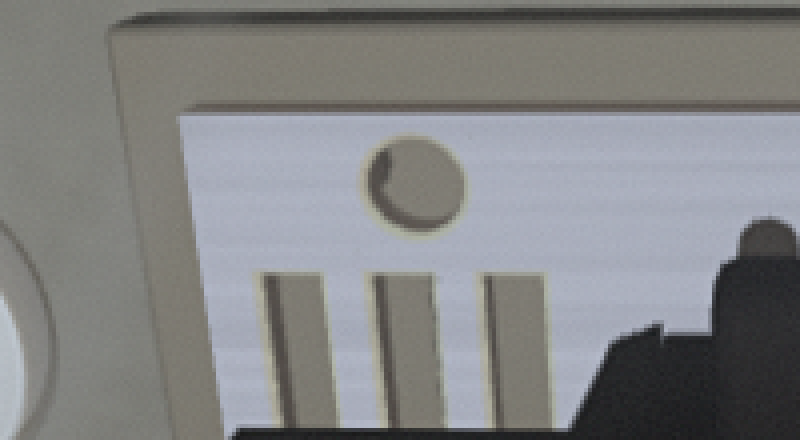

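Run:
```python
from fit import *
s=pickle.load(open("w5.pkl","rb")); im=cv2.cvtColor(s["pixels"],cv2.COLOR_BGR2GRAY).astype(float); C=s["T"]@s["mount"]
def sub(p):  # subpixel peak of gradient
    g=np.diff(p); k=int(np.argmax(g)); 
    if 0<k<len(g)-1:
        a,b,c=g[k-1:k+2]; return k+.5+.5*(a-c)/(a-2*b+c)
    return k+.5
def line(pts,z):
    W=ray(s,pts,z,C)[:,:2]; vx,vy,x,y=cv2.fitLine(W.astype(np.float32),cv2.DIST_HUBER,0,.01,.01).ravel()
    return np.degrees(np.arctan2(vy,vx))%180,np.array([x,y])
xs=np.arange(180,300,4)
sl=[(x,158+sub(im[158:172,x])) for x in range(165,300,4)]
mk=[(x,182+sub(im[182:194,x])) for x in xs]
a,p=line(sl,.012); b,m=line(mk,.028)
print("slab y-edge",a,p,np.round([sl[0],sl[-1]],1)); print("mask y-edge",b,m,np.round([mk[0],mk[-1]],1))
# x-edges: along rows
me=[(160+sub(im[y,160:182]),y) for y in range(192,258,4)]
ge=[(140+np.argmin(np.diff(im[y,140:163]))+.5,y) for y in range(172,258,4)]
c,pm=line(me,.028); print("mask x-edge",c,pm,np.round([me[0],me[-1]],1))
th=np.radians(a-180 if a>90 else a); ex=np.array([np.cos(th),np.sin(th)]); ey=np.array([-ex[1],ex[0]])
print("mask edge inside slab edge mm (want 10)",(m-p)@ey*1e3)
f=np.array([.4844,-.2339]); print("slab edge fix-y (want -48 w.r.t. pins origin)",(p-f)@ey*1e3)
hb=ray(s,[(222.7,206)],.028,C)[0,:2]; pins=np.array([[.5079,-.2160],[.4640,-.2613],[.4646,-.2610]])
print("holeb",hb,"hole->pinb in fix xy mm",[( (q-hb)@ex*1e3,(q-hb)@ey*1e3) for q in pins[1:]])
print("mask x edge fix-x rel origin (seated 50)",(pm-f)@ex*1e3,"tool yaw",np.degrees(np.arctan2(s["T"][1,1],s["T"][0,1])))
print("pins yaw w/ model",np.degrees(rigid(A[:2],pins[:2])[0]))
```

```text
slab y-edge 107.60491 [ 0.4415468  -0.25406712] [[165.  165.6]
 [297.  164.5]]
mask y-edge 107.361946 [ 0.44628862 -0.23997673] [[180.  188.1]
 [296.  187.7]]
mask x-edge 17.355667 [ 0.47794482 -0.27564985] [[164.5 192. ]
 [173.9 256. ]]
mask edge inside slab edge mm (want 10) 8.781395
slab edge fix-y (want -48 w.r.t. pins origin) -46.945741490505696
holeb [ 0.459645   -0.25013746] hole->pinb in fix xy mm [(np.float64(11.956917492478315), np.float64(0.7749055825008335)), (np.float64(11.852439049809428), np.float64(1.437539928389905))]
mask x edge fix-x rel origin (seated 50) 37.84210196559717 tool yaw 107.27635038399664
pins yaw w/ model -72.27940282548316
```

Call:
{"op": "play_rows", "data": {"rows": [[[-0.001,-0.005,0,0,0,-0.008],[-0.002,-0.01,0,0,0,-0.008],[-0.002,-0.014,0,0,0,-0.008],[-0.002,-0.018,0,0,0,-0.008],[-0.002,-0.021,0,0,0,-0.008],[-0.002,-0.024,0.001,0,0,-0.008],[-0.002,-0.024,0.003,0,0,-0.008],[-0.002,-0.024,0.004,0,0,-0.008],[-0.002,-0.024,0.004,0,0,-0.008]]]}}

```text
clock: 6.37
tool_pos: [0.475, -0.208, 0.2005]
eef_rot: [-0.153, 0.988, 0.0, -0.0]
contact_force: [0.5, 0.3, -2.0]
opening: 0.127
finger_force: 25.0
```

Call:
{"op": "play_rows", "data": {"rows": [[[0,-0.001,0.003,0,0,0],[0,-0.001,0.006,0,0,0],[0,-0.001,0.008,0,0,0],[0,-0.001,0.008,0,0,0],[0,-0.001,0.008,0,0,0]]]}}

```text
clock: 6.78
tool_pos: [0.4753, -0.2084, 0.1966]
eef_rot: [-0.153, 0.988, 0.0, -0.0]
contact_force: [0.8, -0.0, -2.5]
opening: 0.13
finger_force: 25.0
```

Call:
{"op": "play_rows", "data": {"rows": [[[0,0,0.003,0,0,0],[0,0,0.006,0,0,0],[0,0,0.008,0,0,0],[0,0,0.009,0,0,0],[0,0,0.009,0,0,0],[0,0,0.009,0,0,0]]]}}

```text
clock: 7.28
tool_pos: [0.4752, -0.2084, 0.1927]
eef_rot: [-0.153, 0.988, -0.0, 0.0]
contact_force: [-1.7, 1.3, 6.1]
opening: 0.13
finger_force: 25.0
```

Run:
```python
from plant import *
from fit import *
st=get_state(); s=snapshot("wrist"); s["T"]=tool(st); pickle.dump(s,open("w6.pkl","wb"))
print(st["contact_force"],st["moment"],st["tool_pos"])
q=snapshot("scene"); pickle.dump(q,open("sc6.pkl","wb"))
a=cv2.resize(s["pixels"][160:260,120:320],None,fx=4,fy=4,interpolation=0)
b=cv2.resize(q["pixels"][205:275,280:430],None,fx=4,fy=4); b=cv2.copyMakeBorder(b[:195],0,0,0,200,0)
cv2.imwrite("pics/w6.png",np.vstack([a,b]))
```

```text
[-1.73750975  1.30502172  6.14756579] [ 0.17063512  0.31417581 -0.00414473] [ 0.47524062 -0.20840131  0.1926507 ]
```

View pics/w6.png

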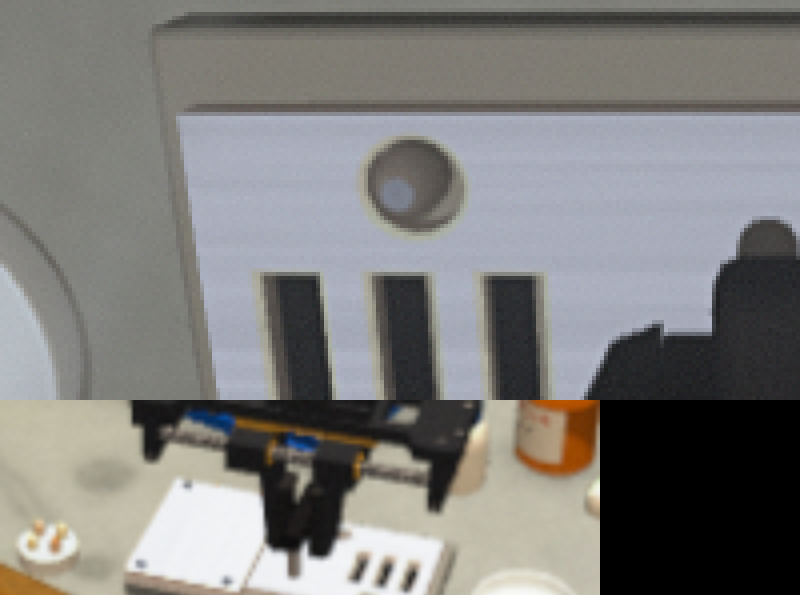

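Call:
{"op": "play_rows", "data": {"rows": [[[0,0,0,0,0,0],[0,0,0,0,0,0],[0,0,0,0,0,0],[0,0,0,0,0,0],[0,0,0,0,0,0],[0,0,0,0,0,0],[0,0,-0.01,0,0,0],[0,0,-0.03,0,0,0],[0,0,-0.06,0,0,0],[0,0,-0.1,0,0,0],[0,0,-0.15,0,0,0],[0,0,-0.2,0,0,0],[0,0,-0.26,0,0,0],[0,0,-0.26,0,0,0],[0,0,-0.26,0,0,0]]], "claw": 0.55}}

```text
clock: 8.63
tool_pos: [0.4756, -0.2088, 0.3243]
eef_rot: [-0.153, 0.988, -0.001, 0.002]
contact_force: [0.7, -0.6, -0.8]
opening: 0.45
finger_force: 0.0
```

Run:
```python
from plant import *
from fit import *
st=get_state(); s=snapshot("wrist"); s["T"]=tool(st); pickle.dump(s,open("w7.pkl","wb"))
print(st["contact_force"],st["tool_pos"],st["opening"],st["clock"])
cv2.imwrite("pics/w7.png",s["pixels"])
```

```text
[ 0.65781656 -0.5609481  -0.79418814] [ 0.47555994 -0.20875667  0.32432169] 0.4502774022264395 8.6333
```

View pics/w7.png

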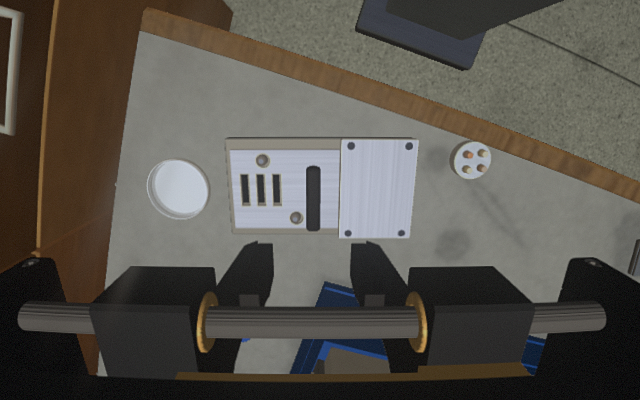

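The picture shows the mask seated in the nest. The pins show through both holes, at (263,160) and (296,217). The mask is square to the fixture, the robot is clear of it, and the dish and puck have not moved.

```bash
python3 -c "
from plant import *
print(finish_job())"
```

```text
the job is handed in; nothing more can be done
None
```

The mask was slid along the deck by its handle until both holes dropped over the pins; it lies flush on the nest floor, the gripper has let go, and the job was handed in at about 8.7 s.

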